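# Clear the prep board into its locked scrap well

### The job

Clear the nutshells off the white prep board into the scrap well at its end: use the orange slot key to turn the lock a quarter turn so that its red tongue swings off the steel lid, lift the lid off and lay it aside, and sweep every shell into the open well with the blue scraper. Then stand the scraper upright on its green mat, seat the lid flat on the well again, turn the lock back with the key until the tongue is fully over the lid, and leave the key upright in its grey stand. Turn the lock only with the key, never touch the shells with the gripper's fingers, and leave the other things on the worktop where they are.

Things in the scene. Friction and masses are not known exactly. Their poses are not given: they have to be found in the camera images.
- board (a point): Centre of the white top of the fixed wooden prep station (168 mm x, 362 mm y), where shells lie; 46 mm above the worktop. z up, +y away from the well. White area: y = -95 (well's edge) to +95 mm (end rail), x = -70 to +70 mm between side rails. Rails are 9 mm high; the side rails stop 18 mm short of the well, and none stands towards it.
- well (a point): Centre of the well's inner floor, 5 mm above the worktop; axes as board, which lies 140 mm to +y. The mouth, 140 mm (x) by 90 mm (y), is level with the board's top, 41 mm above this point. The lock stands on the metal-topped deck beyond the well: its axis is 81 mm to -y from here. Mind the wall cupboard 0.46 m above the worktop, over all that is over 0.55 m ahead of the robot.
- lock (a joint): Angle of the lock about its upright axis, rad, growing anticlockwise seen from above. 0 (stop): red tongue over the lid, locked. 1.571 (stop): tongue along the deck, pointing to the robot, lid free. It starts within 0.2 of the locked stop, turns with 0.05 N m of friction and stays where left. The lid passes the tongue from about 1.2 on.
- slot (a point): Floor of the slot in the lock's head, on its axis, 60 mm above the worktop; turns with the lock. The slot runs along its y, as does the tongue (+y to its tip, 44 mm from the axis; top level with the slot's floor). Slot: 7 mm wide (10 mm in the upper 4 mm), 12 mm deep, 25 mm long, both ends open; head 28 mm wide. The key's blade has about 0.15 rad of play in it.
- lid_grip (a point): Loose steel lid, 160 (x) x 110 (y) x 6 mm, 250 g; black handle bar 18 mm thick in x, 64 mm long in y, 40 mm high. This point is in the bar, 22 mm above the plate's top. A plug 128 x 78 mm, 12 mm deep below the plate, fits the mouth with 6 mm play each side. Seated, this point is 69 mm above well, axes as its (or half a turn). Laid on the worktop, it is 40 mm up.
- key_grip (a point): Loose slot key, 80 g, upright in its stand: orange handle 18 mm thick in x, 34 mm wide in y, 51 mm tall; this point is in it, 32 mm above the underside of the dark collar (26 x 46 x 6 mm), 24 mm below the top. Below the collar a steel blade, 3 mm thick in x, 26 mm wide in y, reaches 20 mm down: its tip is 52 mm below this point.
- stand_top (a point): Centre of the top of the key's grey stand, a fixed block 64 mm (x) by 80 mm (y) by 30 mm. A hole right through it, 15 mm in x by 37 mm in y, takes the key's blade; the collar rests on the top, so the key's grip point is then 32 mm above this point.
- mat: Green mat, fixed, 130 mm (x) by 80 mm (y) by 2 mm thick; origin at the centre of its underside.
- scraper_grip (a point): Scraper block, loose, 180 g, upright on the mat at the start: black foot 92 mm (x) by 36 mm (y) by 20 mm tall, weighted, blue grip bar 80 mm (x) by 18 mm (y) on it up to 64 mm. This point is in the bar, 44 mm above the underside. It sweeps with its long faces (along its y).
- shell0_c (a point): Nutshell half, brown, loose dome 28 mm across, 13 mm high, 12 g; its centre. Three to six of the shells are there.
- shell1_c (a point): Nutshell half, brown, loose dome 28 mm across, 13 mm high, 12 g; its centre. Three to six of the shells are there.
- shell2_c (a point): Nutshell half, brown, loose dome 28 mm across, 13 mm high, 12 g; its centre. Three to six of the shells are there.
- shell3_c (a point): Nutshell half, brown, loose dome 28 mm across, 13 mm high, 12 g; its centre. Three to six of the shells are there.
- shell4_c (a point): Nutshell half, brown, loose dome 28 mm across, 13 mm high, 12 g; its centre. Three to six of the shells are there.
- shell5_c (a point): Nutshell half, brown, loose dome 28 mm across, 13 mm high, 12 g; its centre. Three to six of the shells are there.
- soda: Drink can, loose, 66 mm across, 115 mm tall, origin at its underside. Leave it alone.
- dip: Small dark dip bowl, loose, 83 mm across, 40 mm tall, origin at its underside. Leave it alone.
- teaspoon: Spoon with a red handle, loose, 190 mm long, lying towards the back. Leave it alone.
- spice: Spice jar with a yellow cap, loose, 42 mm across, 106 mm tall, origin at its underside. Leave it alone.

How it is judged:
By the outcome, as a careful person would: the job done as asked, in the order asked, and still so for the second after the job is handed in, with the robot touching nothing.
Of shell0, shell1, shell2, shell3, shell4, shell5 only 3 to 6 are there at a start; the rules pass over those that are not, and their reading is None.
At some moment in a run one of scraper, shell0, shell1, shell2, shell3, shell4, shell5 may be knocked a few centimetres aside while the robot is not near it.
It also fails if it takes over 210 s, if anything falls off the work surface, if the arm or the gripper's body presses on something with over 40 N, if the wrist force passes 120 N, or if a joint passes its speed limit or range.

### The arm

A 6-joint arm with a two-finger parallel gripper is mounted at the origin on a cart in front of the work surface, level with it; the furniture and walls round the work are solid. World frame = base frame: x ahead of the robot, y to its left, z up, the work surface at z = 0. Lengths are in mm, angles in rad, forces in N, time in s.
With the tool pointing down it reaches from about 350 to 850 mm from the base axis. Payload 8.1 kg.
Tool frame: the origin (TCP) lies midway between the tips of the shut fingers; the grasp point (between the pads) lies 19 mm behind it (pinch_z is the distance from the TCP to the grasp point, in mm); z points along the fingers, y is the line along which they close (so a half turn about z gives the same grasp; the last joint's range is limited). The gripper opens to 85 mm and grips with 20 to 120 N. Pads are 22 mm wide; open, the fingers measure 114 mm over their backs; the gripper's body (76 mm by 85 mm) begins 54 mm behind the grasp point. The pads swing forward as they close: fully open they stand 13 mm farther back than shut.
Start: joints at [-1.311, 0.13, 1.488, -0, 1.523, -0.085], TCP at [202.825, -564.683, 231.292] pointing down, gripper open.
Joint ranges: [-2.96, 2.96], [-0.89, 2.26], [0.02, 2.5], [-1.34, 4.48], [0, 2.73], [-2.66, 2.66]. Speed limits (rad/s): [2.39, 2.39, 2.79, 3.14, 3.14, 3.14].

### API

Orientations are given as a unit quaternion [w, x, y, z].
In Python, from cell import * gives the robot as it stands.
- The arm moves only by the tool move_arm, never from a script. Its argument "increments" is a list that holds one entry, the list of rows, each a list of 5 numbers: the finger opening in mm, from 0 to 85.4, then the shift along the tool's x, y, z in mm, then the turn about the tool's z in rad. A call has 1 to 20 rows; each row shifts and turns the commanded pose from where the row before left it, along the tool's axes as they then stand; what a row does not reach is not made up. A row lasts 1/8 s, in which the tool goes at most 62.5 mm and 10.7 degrees, less where a joint would pass 70% of its speed; a pose out of reach is approached as far as the arm can. A call is refused whole if a number of a shift passes 62.5 or a number of a turn 0.188, either way. A call with a gripper value outside its range is refused whole. The fingers move at their own pace and stop on an object; the grip force is fixed at half the most. Time passes only in rows, so rows that do not move let the fingers close. It gives the time, the measured TCP pose, the force, the opening and the grip force at its end, in the units of the state.
- get_state(): the state, without advancing time (a new reading comes with each control period).
- grab_frame(name): name is "side" or "top"; returns a dict with "color" (480x640x3 uint8, red, green, blue), "fx", "fy", "cx", "cy" (pixels), "R" (3x3) and "t" (3): a world point X has camera coordinates R X + t. Camera axes: x right, y down, z forward; pixel columns grow to the right and rows downward; lengths in mm; the calibration is good to about 2 mm. A picture is of the moment at which its call begins. There is no depth.
- finish_job(): hands the job in; it is judged then, once.
The state is a dict: "t": time; "joint_pos": joint angles; "joint_vel": joint speeds; "effort": joint torques, N m; "eef_pos": TCP position; "ee_rot": TCP orientation; "ft_force": force on the tool from outside, world axes, zero at the start; "torque": the same for the moment, N m; "opening": opening from 0.0 (shut) to 1.0 (fully open); "gripper_force": force on a finger pad.
Only numpy, scipy, OpenCV 4.12 (cv2) and the standard library are available. Lean on these libraries where they do the work, as an engineer would, in place of code of your own. Each camera call takes 0.05 s, during which the arm holds its last target. There are 200 camera calls.

## Working session

There is one attempt and no reset: what is moved stays moved. The work goes in short steps, Python scripts to look and compute and a tool call to move; the robot and the scene stay as the last step left them, time stands still between calls to the robot, and variables do not carry over. Pictures are saved under pics/ and viewed, at most 14 in all, crops included, and the job is handed in when it is done.

Besides the shell and the picture viewer there is one more tool, called after "Call:" by a JSON object that holds its "api" and its "payload". move_arm: Moves the arm, as the interface text tells. Its arguments: {"type":"object","properties":{"increments":{"type":"array"}},"required":["increments"]}

```bash
mkdir -p pics; ls; python3 - <<'E'
from cell import *
import cv2
for n in ("top","side"):
    f=grab_frame(n); cv2.imwrite(f"pics/{n}0.png",f["color"][:,:,::-1])
    print(n,f["fx"],f["fy"],f["cx"],f["cy"],f["R"],f["t"])
print(get_state())
E
```

```text
pics
top 470.6082314753046 470.6082314753046 310.2236642728691 238.31792001876047 [[ 9.58686807e-03 -9.99953840e-01  6.39869107e-04]
 [-9.79217976e-01 -9.51770216e-03 -2.02587189e-01]
 [ 2.02583928e-01  1.31560532e-03 -9.79264020e-01]] [  72.54069067  461.97564396 1197.98355906]
side 569.9790264992503 569.9790264992503 320.8373915955607 243.7940751401759 [[ 0.94215421  0.33497244 -0.01178582]
 [ 0.19668683 -0.58099579 -0.78978363]
 [-0.27140326  0.74177986 -0.6132723 ]] [-436.27445927   39.34099219 1754.63087817]
{'t': 0.1, 'joint_pos': array([-1.31143396e+00,  1.31071091e-01,  1.48920040e+00, -1.54379056e-05,
        1.52298956e+00, -8.53912453e-02]), 'joint_vel': array([ 0.00130544,  0.00152883, -0.00057624, -0.00191085, -0.00073316,
       -0.00046054]), 'effort': array([ 4.50424131e-04, -5.70948279e+01, -5.01942122e+01, -2.35873113e-04,
        8.11836304e-03,  7.54826874e-05]), 'eef_pos': array([ 202.67021655, -564.20045248,  230.34153069]), 'ee_rot': array([-8.30376947e-04,  9.85179462e-01,  1.71524724e-01, -8.01526199e-05]), 'ft_force': array([ 0.371387  , -0.23532898, -0.26866232]), 'torque': array([-0.02536245,  0.05534079,  0.00322777]), 'gripper_force': 0.0, 'opening': 0.9990662639941295}
```

View pics/top0.png

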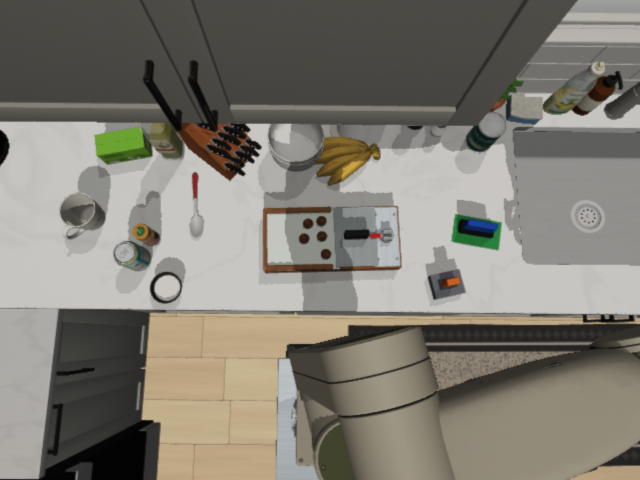

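View pics/side0.png

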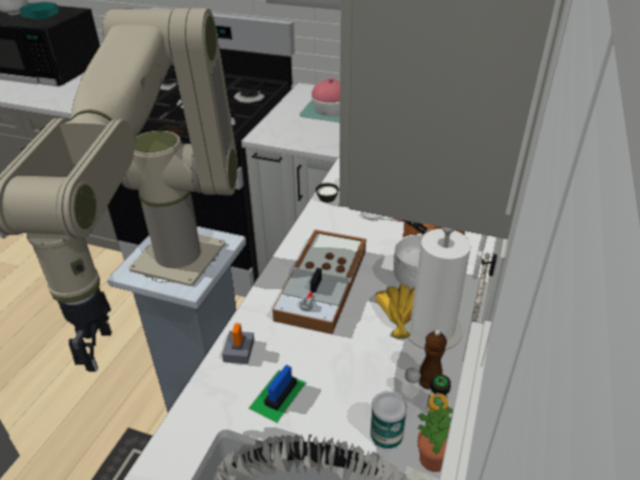

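The top view shows the board and well at columns 263–400, rows 207–270. Five shells lie around (303–326, 221–254). The lock is at (387,236), the scraper at (478,228), and the key at (450,283). I'll enlarge the work area next.

```bash
cat > h.py <<'E'
from cell import *
import numpy as np, cv2
from scipy.spatial.transform import Rotation as Ro
def ray(f,u,v,z):
    R=np.array(f["R"]);t=np.array(f["t"])
    d=R.T@np.array([(u-f["cx"])/f["fx"],(v-f["cy"])/f["fy"],1]);c=-R.T@t
    return c+d*(z-c[2])/d[2]
def proj(f,X):
    p=np.array(f["R"])@np.array(X,float)+np.array(f["t"]);return np.array([p[0]/p[2]*f["fx"]+f["cx"],p[1]/p[2]*f["fy"]+f["cy"]])
def crop(f,x0,y0,w,h,s,name):
    im=f["color"][y0:y0+h,x0:x0+w,::-1];cv2.imwrite("pics/"+name,cv2.resize(im,None,fx=s,fy=s,interpolation=cv2.INTER_CUBIC))
def tcp():
    s=get_state();q=s["ee_rot"];r=Ro.from_quat([q[1],q[2],q[3],q[0]])
    return s,np.array(s["eef_pos"]),r.as_matrix()
E
python3 - <<'E'
from h import *
f=grab_frame("top");crop(f,255,195,250,110,3.2,"c1.png")
g=grab_frame("side");crop(g,210,220,160,200,3,"c2.png")
s,p,R=tcp();print(p,R)
E
```

```text
[ 202.76178988 -564.33843992  230.64673391] [[ 9.41127035e-01  3.38052996e-01 -2.77405134e-04]
 [ 3.38053088e-01 -9.41126367e-01  1.12763349e-03]
 [ 1.20126593e-04 -1.15502402e-03 -9.99999326e-01]]
```

View pics/c1.png

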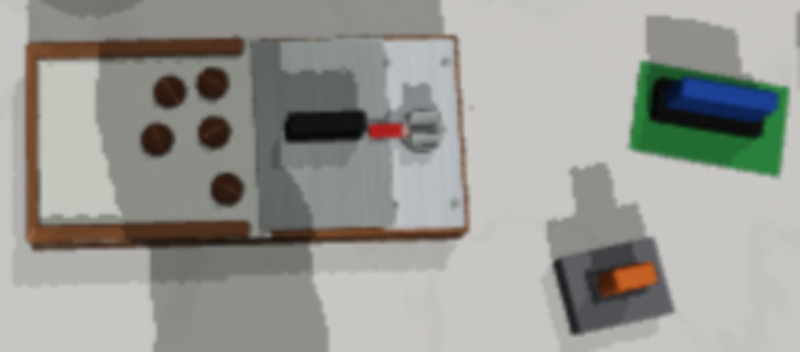

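View pics/c2.png

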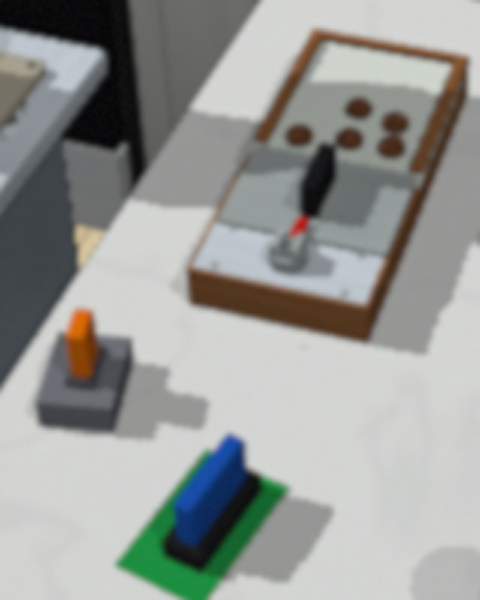

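```bash
cat >> h.py <<'E'
from scipy.optimize import minimize
K=6
def roi(f,name,lo,hi,box):
    x0,y0,x1,y1=box
    im=cv2.resize(f["color"][y0:y1,x0:x1],None,fx=K,fy=K,interpolation=cv2.INTER_LINEAR)
    h=cv2.cvtColor(im,cv2.COLOR_RGB2HSV);return cv2.inRange(h,lo,hi)>0
def sil(f,pts,box):
    x0,y0,x1,y1=box
    p=np.array([(proj(f,q)-[x0,y0]+.5)*K for q in pts])
    m=np.zeros(((y1-y0)*K,(x1-x0)*K),np.uint8)
    cv2.fillConvexPoly(m,cv2.convexHull((p*16).astype(np.int32)),1,shift=4);return m>0
def boxpts(x,y,a,sx,sy,z0,z1):
    c,s=np.cos(a),np.sin(a)
    return [(x+c*i*sx/2-s*j*sy/2,y+s*i*sx/2+c*j*sy/2,z) for i in(-1,1) for j in(-1,1) for z in(z0,z1)]
def fit(views,lo,hi,g,dims):
    ms=[(f,b,roi(f,"",lo,hi,b)) for f,b in views]
    def cost(p):
        e=0
        for f,b,m in ms:
            s=sil(f,boxpts(p[0],p[1],p[2],*dims),b);e+=1-(s&m).sum()/(s|m).sum()
        return e
    best=None
    for a0 in (g[2]-.2,g[2],g[2]+.2):
        r=minimize(cost,[g[0],g[1],a0],method="Nelder-Mead",options=dict(initial_simplex=[[g[0]-6,g[1],a0],[g[0]+6,g[1],a0],[g[0],g[1]+8,a0],[g[0],g[1],a0+.2]]))
        if best is None or r.fun<best.fun: best=r
    return best.x.round(3),round(best.fun,3)
E
python3 - <<'E'
from h import *
f=grab_frame("top");g=grab_frame("side")
P=lambda u,v,z:ray(f,255+(u+.5)/3.2-.5,195+(v+.5)/3.2-.5,z)[:2].round(1)
Q=lambda u,v,z:ray(g,210+(u+.5)/3-.5,220+(v+.5)/3-.5,z)[:2].round(1)
print("TL",P(28,43,55),"BL",P(30,240,55),"TR",P(457,37,46),"BR",P(466,229,46))
print("side: BL",Q(316,30,55),"TL",Q(467,60,55),"BR",Q(190,270,46),"TR",Q(372,304,46))
print("lock",P(425,130,72),Q(293,245,72),"tongue tip",P(370,130,60),"lidbar",P(287,127,87),P(364,124,87))
for u,v in((169,92),(212,83),(157,139),(213,132),(227,189)): print("shell",P(u,v,54))
ob=fit([(f,(430,270,475,300)),(g,(220,315,250,355))],(5,130,60),(22,255,255),(*P(628,278,70),0.2),(18,34,36,87))
print("key",ob)
bl=fit([(f,(450,210,510,245)),(g,(255,350,310,420))],(108,120,40),(130,255,255),(*P(715,98,50),-.2),(80,18,22,66)); print("blue",bl)
# crude alt yaw
bl=fit([(f,(450,210,510,245)),(g,(255,350,310,420))],(108,120,40),(130,255,255),(*P(715,98,50),1.4),(80,18,22,66)); print("blue",bl)
for z in(30,):print("stand",P(556,260,z),P(653,238,z),P(674,308,z),"side",Q(38,410,0),Q(47,338,30),Q(131,342,30),Q(118,402,30))
print("mat",P(642,62,2),P(788,88,2),P(780,176,2),P(630,150,2))
bk=fit([(f,(340,225,372,245)),(g,(305,264,325,292))],(0,0,0),(180,255,55),(*P(326,125,70),0),(18,64,59,93)); print("bar",bk)
E
```

```text
TL [540.7 202.5] BL [375.5 196. ] TR [ 551.9 -156.6] BR [ 389.2 -159.4]
side: BL [375.2 195.2] TL [536.6 196.1] BR [ 387.6 -162.2] TR [ 551.9 -149.7]
lock [ 466.1 -123.5] [ 472.3 -128.6] tongue tip [468.3 -80.4] lidbar [464.3 -10.5] [467.4 -72.2]
shell [500.1  84.7]
shell [508.1  49.1]
shell [460.3  94.1]
shell [466.6  48.1]
shell [419.1  36.4]
key (array([ 3.47708e+02, -2.85571e+02,  2.33000e-01]), np.float64(0.468))
blue (array([ 499.305, -377.145,    1.458]), np.float64(0.355))
blue (array([ 499.362, -376.708,    1.463]), np.float64(0.356))
stand [ 366.5 -236. ] [ 385.6 -317. ] [ 327.9 -331.1] side [ 311.6 -315. ] [ 297.2 -263. ] [ 367.1 -243.8] [ 385.3 -308.2]
mat [ 543.3 -324.7] [ 521.4 -449.6] [ 444.  -437.2] [ 465.4 -310.3]
bar (array([ 4.6767e+02, -4.2518e+01,  6.8000e-02]), np.float64(0.424))
```

Five shells found. The station yaw is about 0.035, the lock is near (468.6,-124), the key at (347.5,-285) with yaw 0.233, and the scraper at (499,-377). Next is a small planner to turn these world targets into tool increments.

```bash
cat >> h.py <<'E'
def plan(x,y,z,phi,vmax=55):
    """turn of tool z (per row) and then shift rows in the turned tool frame"""
    s,p,R=tcp();f0=np.arctan2(R[1,0],R[0,0]);d=(f0-phi+np.pi)%(2*np.pi)-np.pi
    n=int(np.ceil(abs(d)/.18)); dx=np.array([x,y,z])-p
    R1=R@Ro.from_rotvec([0,0,d]).as_matrix();v=R1.T@dx;m=max(1,int(np.ceil(abs(v).max()/vmax)))
    print(f"at {p.round(1)} phi {f0:.3f} j6 {s['joint_pos'][5]:.2f} t {s['t']:.1f} | turn {n} x {d/max(n,1):.4f} | shift {v.round(1)} = {m} x {(v/m).round(2)}")
E
python3 -c "
from h import *
plan(347.5,-285,120,1.804,45)"
```

```text
at [ 202.8 -564.5  230.9] phi 0.345 j6 -0.09 t 0.3 | turn 9 x -0.1621 | shift [238.4 205.4 111.1] = 6 x [39.74 34.23 18.51]
```

Call:
{"api": "move_arm", "payload": {"increments": [[[50, 0, 0, 0, -0.162], [50, 0, 0, 0, -0.162], [50, 0, 0, 0, -0.162], [50, 0, 0, 0, -0.162], [50, 0, 0, 0, -0.162], [50, 0, 0, 0, -0.162], [50, 0, 0, 0, -0.162], [50, 0, 0, 0, -0.162], [50, 0, 0, 0, -0.162], [50, 39.7, 34.2, 18.5, 0], [50, 39.7, 34.2, 18.5, 0], [50, 39.7, 34.2, 18.5, 0], [50, 39.7, 34.2, 18.5, 0], [50, 39.7, 34.2, 18.5, 0], [50, 39.7, 34.2, 18.5, 0], [50, 0, 0, 0, 0], [50, 0, 0, 0, 0]]]}}

```text
t: 2.42
eef_pos: [347.9, -286.1, 120.7]
ee_rot: [0.0, 0.62, 0.785, -0.0]
ft_force: [0.7, -0.3, 0.8]
opening: 0.587
gripper_force: 0.0
```

```bash
python3 - <<'E'
from h import *
plan(347.5,-285,43,1.804,20)
g=grab_frame("side");crop(g,200,250,160,170,3.5,"k1.png")
E
```

```text
at [ 347.9 -286.1  120.7] phi 1.804 j6 -1.03 t 2.4 | turn 1 x -0.0002 | shift [ 1.2 -0.1 77.7] = 4 x [ 0.31 -0.03 19.43]
```

View pics/k1.png

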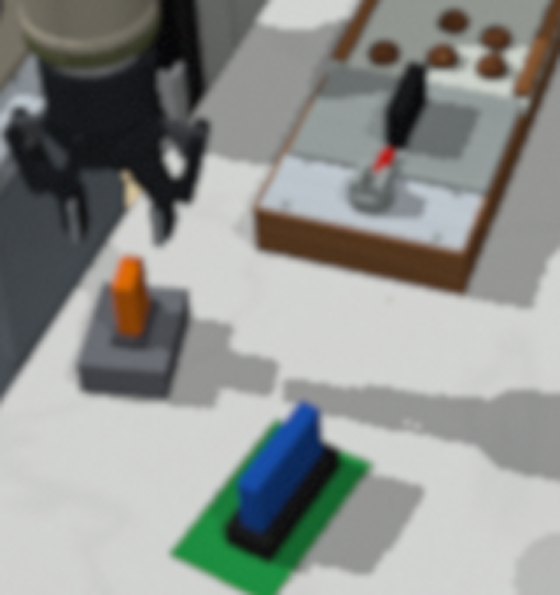

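The gripper's open fingers straddle the orange handle at (130,300 in the crop), so I'll descend and grip.

Call:
{"api": "move_arm", "payload": {"increments": [[[50, 0.3, 0, 19.4, 0], [50, 0.3, 0, 19.4, 0], [50, 0.3, 0, 19.4, 0], [50, 0.3, 0, 19.4, 0], [50, 0, 0, 0, 0], [0, 0, 0, 0, 0], [0, 0, 0, 0, 0], [0, 0, 0, 0, 0], [0, 0, 0, 0, 0], [0, 0, 0, 0, 0], [0, 0, 0, 0, 0], [0, 0, 0, -15, 0], [0, 0, 0, -15, 0], [0, 0, 0, -15, 0], [0, 0, 0, -40, 0], [0, 0, 0, -40, 0], [0, 0, 0, 0, 0], [0, 0, 0, 0, 0]]]}}

```text
t: 4.72
eef_pos: [347.4, -284.4, 167.9]
ee_rot: [0.0, 0.62, 0.784, -0.0]
ft_force: [0.2, -0.3, -0.6]
opening: 0.204
gripper_force: 58.5
```

```bash
python3 - <<'E'
from h import *
plan(468.6,-124,168,1.571+.05,50)
f=grab_frame("top");crop(f,355,200,130,110,5,"k2.png")
g=grab_frame("side");crop(g,200,230,160,130,5,"k3.png")
E
```

```text
at [ 347.4 -284.4  167.9] phi 1.803 j6 -1.03 t 4.7 | turn 2 x 0.0909 | shift [ 1.542e+02  1.291e+02 -1.000e-01] = 4 x [38.54 32.26 -0.04]
```

View pics/k3.png

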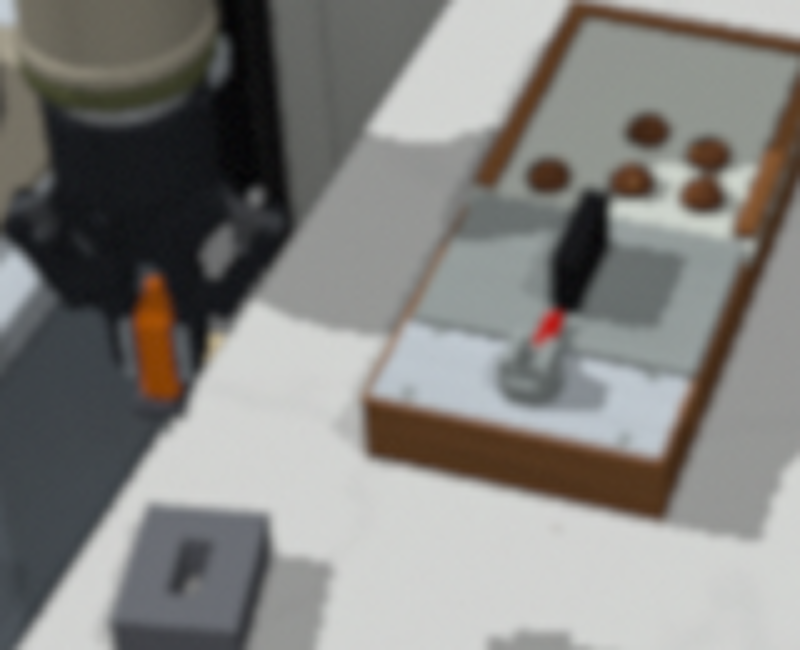

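View pics/k2.png

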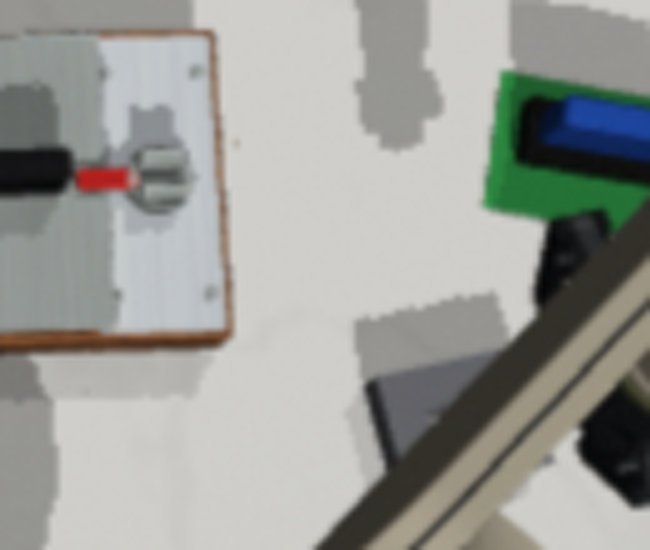

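```bash
python3 - <<'E'
from h import *
f=grab_frame("top");g=grab_frame("side")
P=lambda u,v,z:ray(f,355+(u+.5)/5-.5,200+(v+.5)/5-.5,z)[:2].round(1)
Q=lambda u,v,z:ray(g,200+(u+.5)/5-.5,230+(v+.5)/5-.5,z)[:2].round(1)
print("head",P(161,172.5,72),"slot",P(161,178,60),"tongue",P(75,179,60),P(130,179,60))
s=np.array([P(105,75,46),P(197,72,46),P(117,295,46),P(211,293,46)]);print("screws",s.tolist(),s.mean(0))
print("corners TR",P(212,32,46),"BR",P(232,333,46))
print("side head",Q(532,362,72),Q(531,370,72),"screws",Q(407,392,46),Q(625,438,46),"corner",Q(366,402,46),Q(662,462,46))
print("hole side",Q(190,567,30),"stand corners",Q(150,507,30),Q(268,514,30),Q(250,640,30),Q(113,625,30))
s,p,R=tcp();print("key blade/tip proj side",((proj(g,p-[0,0,13])-[200,230])*5).round(),"tcp",((proj(g,p)-[200,230])*5).round())
E
```

```text
head [ 469.3 -121.8] slot [ 468.9 -123.7] tongue [467.9 -78.6] [ 468.2 -107.5]
screws [[528.0, -97.4], [530.2, -146.7], [408.9, -101.5], [410.4, -150.9]] [ 469.375 -124.125]
corners TR [ 552.5 -155.3] BR [ 389.3 -161.3]
side head [ 469.9 -132.1] [ 471.5 -137.9] screws [ 405.1 -149.6] [ 525.3 -144.3] corner [ 387.6 -163.5] [ 549.  -154.4]
hole side [ 343.2 -285.7] stand corners [ 305.4 -255.2] [ 365.  -239.9] [ 392.1 -319.1] [ 324.1 -332.4]
key blade/tip proj side [170. 387.] tcp [168. 367.]
```

Call:
{"api": "move_arm", "payload": {"increments": [[[0, 0, 0, 0, 0.091], [0, 0, 0, 0, 0.091], [0, 38.5, 32.3, 0, 0], [0, 38.5, 32.3, 0, 0], [0, 38.5, 32.3, 0, 0], [0, 38.5, 32.3, 0, 0], [0, 0, 0, 20, 0], [0, 0, 0, 20, 0], [0, 0, 0, 0, 0], [0, 0, 0, 0, 0]]]}}

```text
t: 6.18
eef_pos: [468.8, -124.4, 128.0]
ee_rot: [-0.0, 0.689, 0.724, -0.0]
ft_force: [-0.6, -0.0, 0.4]
opening: 0.205
gripper_force: 58.8
```

```bash
python3 - <<'E'
from h import *
plan(469,-124,110,1.621,20)
g=grab_frame("side");crop(g,240,230,100,80,8,"k4.png")
E
```

```text
at [ 468.8 -124.4  128. ] phi 1.621 j6 -0.41 t 6.2 | turn 1 x -0.0005 | shift [ 0.4  0.2 18. ] = 1 x [ 0.35  0.21 17.96]
```

View pics/k4.png

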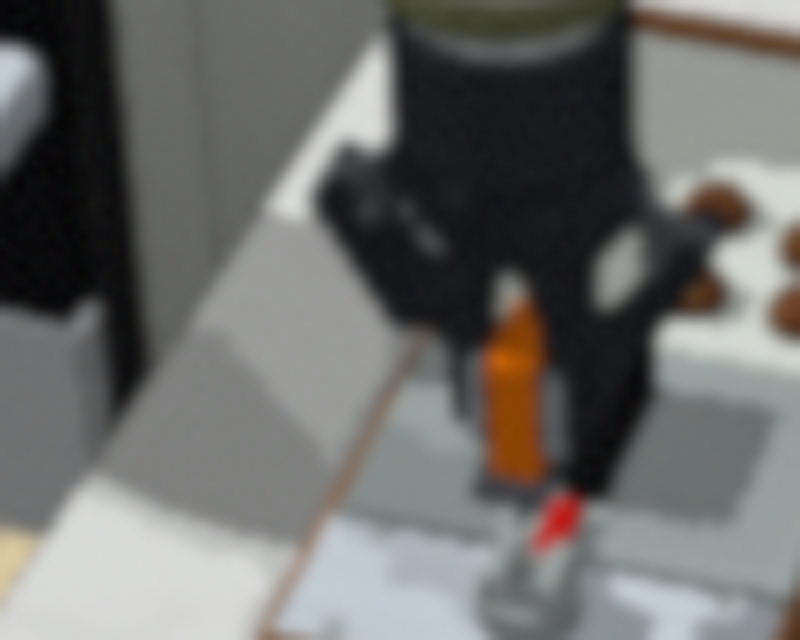

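Call:
{"api": "move_arm", "payload": {"increments": [[[0, 0.3, 0.2, 10, 0], [0, 0, 0, 8, 0], [0, 0, 0, 4, 0], [0, 0, 0, 3, 0], [0, 0, 0, 3, 0], [0, 0, 0, 0, 0]]]}}

```text
t: 6.98
eef_pos: [468.9, -123.9, 99.5]
ee_rot: [-0.0, 0.689, 0.725, -0.0]
ft_force: [-0.1, -0.4, -0.5]
opening: 0.206
gripper_force: 58.8
```

```bash
python3 - <<'E'
from h import *
g=grab_frame("side");crop(g,240,230,100,80,8,"k5.png")
s=get_state();print(s["ft_force"],s["torque"],s["eef_pos"])
for z in(115,72): print(((proj(g,(469,-124.3,z))-[240,230])*8).round())
E
```

```text
[ 0.22776764  0.75754842 -0.96904911] [-0.03748598 -0.00469266  0.04554945] [ 469.03814262 -123.93773323   99.72094683]
[530. 462.]
[534. 560.]
```

Tip 5 mm into the slot without force. Going deeper.

Call:
{"api": "move_arm", "payload": {"increments": [[[0, 0, 0, 2, 0], [0, 0, 0, 2, 0], [0, 0, 0, 1.5, 0], [0, 0, 0, 0, 0]]]}}

```text
t: 7.52
eef_pos: [469.0, -124.0, 94.2]
ee_rot: [0.0, 0.689, 0.725, -0.0]
ft_force: [0.3, 0.6, -0.4]
opening: 0.202
gripper_force: 58.8
```

Call:
{"api": "move_arm", "payload": {"increments": [[[0, 0, 0, 0, -0.12], [0, 0, 0, 0, -0.16], [0, 0, 0, 0, -0.16], [0, 0, 0, 0, -0.16], [0, 0, 0, 0, -0.16], [0, 0, 0, 0, -0.16], [0, 0, 0, 0, -0.16], [0, 0, 0, 0, -0.16], [0, 0, 0, 0, -0.16], [0, 0, 0, 0, -0.16], [0, 0, 0, 0, -0.1], [0, 0, 0, 0, 0]]]}}

```text
t: 9.02
eef_pos: [469.2, -122.7, 94.1]
ee_rot: [0.0, -0.07, 0.998, 0.001]
ft_force: [2.2, 5.1, -0.9]
opening: 0.201
gripper_force: 59.0
```

```bash
python3 - <<'E'
from h import *
plan(469,-124,110,1.571+1.606+.15,20)
s=get_state();print(s["ft_force"],s["torque"])
E
```

```text
at [ 469.2 -122.7   94.1] phi -3.001 j6 -2.08 t 9.0 | turn 1 x -0.0445 | shift [  0.4  -1.2 -15.9] = 1 x [  0.43  -1.18 -15.9 ]
[ 2.22343182  5.09872858 -0.91172441] [ 1.02606532 -0.32491712 -0.0039224 ]
```

Call:
{"api": "move_arm", "payload": {"increments": [[[0, 0, 1.2, 0, -0.08], [0, 0, 0, 0, 0], [0, 0, 0, 0, 0]]]}}

```text
t: 9.4
eef_pos: [469.0, -122.3, 94.2]
ee_rot: [0.0, -0.109, 0.994, 0.0]
ft_force: [1.4, 4.5, -0.9]
opening: 0.201
gripper_force: 58.9
```

```bash
python3 - <<'E'
from h import *
plan(469,-124,140,1.571+1.606,20)
s=get_state();print(s["ft_force"],s["torque"])
f=grab_frame("top");crop(f,330,190,100,80,8,"k6.png")
E
```

```text
at [ 469.  -122.3   94.2] phi -2.924 j6 -2.15 t 9.4 | turn 2 x 0.0911 | shift [  0.   -1.7 -45.9] = 3 x [  0.    -0.56 -15.28]
[ 1.41212308  4.52646741 -0.93094075] [ 0.9195085 -0.3983019 -0.0538659]
```

View pics/k6.png

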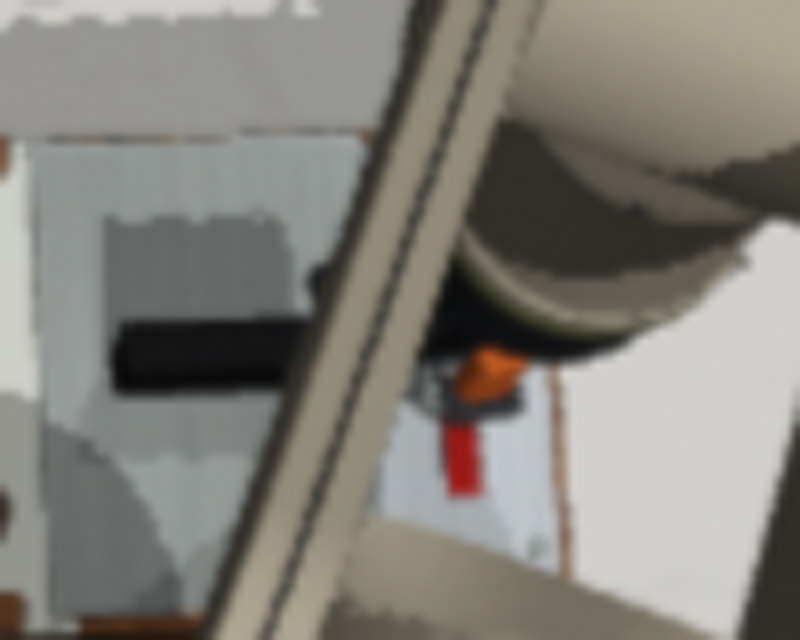

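Call:
{"api": "move_arm", "payload": {"increments": [[[0, 0, 0, 0, 0.08], [0, 0, 0, -15, 0], [0, 0, 0, -15, 0], [0, 0, 0, -40, 0], [0, 0, 0, 0, 0]]]}}

```text
t: 10.07
eef_pos: [471.6, -124.0, 169.5]
ee_rot: [0.004, -0.07, 0.998, -0.002]
ft_force: [0.5, 0.2, -0.5]
opening: 0.201
gripper_force: 59.0
```

```bash
python3 - <<'E'
from h import *
plan(347.5,-285,150,1.804,50)
E
```

```text
at [ 471.6 -124.   169.5] phi -3.002 j6 -2.07 t 10.1 | turn 9 x 0.1642 | shift [-127.8 -158.1   19. ] = 4 x [-31.96 -39.52   4.76]
```

Call:
{"api": "move_arm", "payload": {"increments": [[[0, 0, 0, 0, 0.164], [0, 0, 0, 0, 0.164], [0, 0, 0, 0, 0.164], [0, 0, 0, 0, 0.164], [0, 0, 0, 0, 0.164], [0, 0, 0, 0, 0.164], [0, 0, 0, 0, 0.164], [0, 0, 0, 0, 0.164], [0, 0, 0, 0, 0.164], [0, -32, -39.5, 5, 0], [0, -32, -39.5, 5, 0], [0, -32, -39.5, 5, 0], [0, -32, -39.5, 5, 0], [0, 0, 0, 0, 0], [0, 0, 0, 0, 0], [0, 0, 0, 0, 0]]]}}

```text
t: 12.08
eef_pos: [345.5, -283.2, 144.4]
ee_rot: [0.0, 0.619, 0.785, 0.0]
ft_force: [-0.2, -0.1, -0.7]
opening: 0.205
gripper_force: 59.2
```

```bash
python3 - <<'E'
from h import *
plan(347.5,-285,46,1.804,20)
E
```

```text
at [ 345.5 -283.2  144.4] phi 1.806 j6 -1.04 t 12.1 | turn 1 x 0.0024 | shift [-2.2  1.5 98.4] = 5 x [-0.45  0.29 19.68]
```

Call:
{"api": "move_arm", "payload": {"increments": [[[0, -2.2, 1.5, 40, 0], [0, 0, 0, 30, 0], [0, 0, 0, 10, 0], [0, 0, 0, 10, 0], [0, 0, 0, 9, 0], [0, 0, 0, 0, 0]]]}}

```text
t: 12.82
eef_pos: [346.8, -285.6, 45.1]
ee_rot: [-0.0, 0.62, 0.785, 0.0]
ft_force: [-0.6, 0.5, 0.1]
opening: 0.203
gripper_force: 59.1
```

Call:
{"api": "move_arm", "payload": {"increments": [[[0, 0, 0, 1.5, 0], [0, 0, 0, 0, 0], [50, 0, 0, 0, 0], [50, 0, 0, 0, 0], [50, 0, 0, 0, 0], [50, 0, 0, 0, 0], [50, 0, 0, -20, 0], [50, 0, 0, -40, 0], [50, 0, 0, -50, 0], [50, 0, 0, 0, 0], [50, 0, 0, 0, 0]]]}}

```text
t: 14.2
eef_pos: [346.7, -285.6, 153.4]
ee_rot: [-0.0, 0.62, 0.785, 0.0]
ft_force: [-0.9, 0.1, -1.1]
opening: 0.59
gripper_force: 0.0
```

```bash
python3 - <<'E'
from h import *
plan(466,-42.7,155,1.606,50)
f=grab_frame("top");g=grab_frame("side")
a=f["color"][170:315,240:520];b=g["color"][220:420,200:380]
A=cv2.resize(a,None,fx=1.43,fy=1.43);B=cv2.resize(b,None,fx=2.2,fy=2.2)
im=np.zeros((440,800,3),np.uint8);im[:A.shape[0],:A.shape[1]]=A;im[:440,404:404+B.shape[1]]=B[:440,:396]
cv2.imwrite("pics/m1.png",im[:,:,::-1])
E
```

```text
at [ 346.7 -285.6  153.4] phi 1.805 j6 -1.04 t 14.2 | turn 2 x 0.0994 | shift [238.6 127.8  -1.6] = 5 x [47.71 25.55 -0.33]
```

View pics/m1.png

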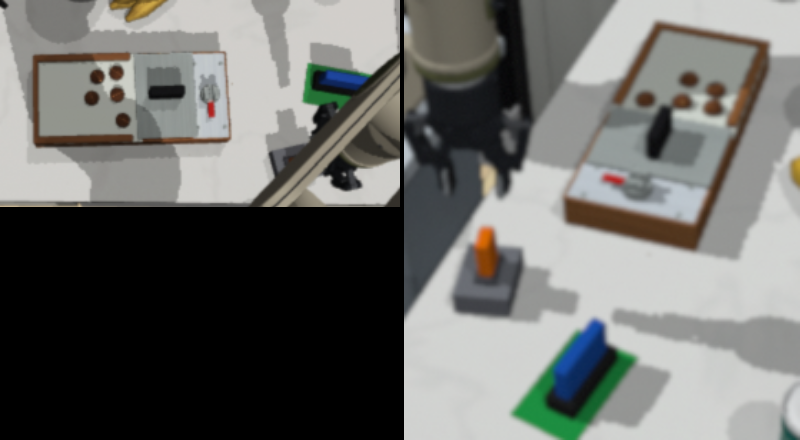

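Call:
{"api": "move_arm", "payload": {"increments": [[[50, 0, 0, 0, 0.099], [50, 0, 0, 0, 0.099], [50, 47.7, 25.6, 0, 0], [50, 47.7, 25.6, 0, 0], [50, 47.7, 25.6, 0, 0], [50, 47.7, 25.6, 0, 0], [50, 47.7, 25.6, 0, 0], [50, 0, 0, 40, 0], [50, 0, 0, 40, 0], [50, 0, 0, 15, 0], [50, 0, 0, 0, 0], [50, 0, 0, 0, 0]]]}}

```text
t: 15.8
eef_pos: [467.2, -43.2, 60.1]
ee_rot: [0.001, 0.694, 0.72, 0.001]
ft_force: [-0.4, -1.0, 0.1]
opening: 0.581
gripper_force: 0.0
```

```bash
python3 - <<'E'
from h import *
plan(466,-42.7,57,1.606,50)
E
```

```text
at [467.2 -43.2  60.1] phi 1.606 j6 -0.24 t 15.8 | turn 1 x 0.0003 | shift [ 0.5 -1.1  3.1] = 1 x [ 0.5  -1.14  3.09]
```

Call:
{"api": "move_arm", "payload": {"increments": [[[50, 0.5, -0.5, 3, 0], [0, 0, 0, 0, 0], [0, 0, 0, 0, 0], [0, 0, 0, 0, 0], [0, 0, 0, 0, 0], [0, 0, 0, 0, 0], [0, 0, 0, 0, 0]]]}}

```text
t: 16.68
eef_pos: [466.1, -42.4, 56.3]
ee_rot: [0.0, 0.694, 0.72, 0.0]
ft_force: [-0.6, -0.1, 5.6]
opening: 0.203
gripper_force: 59.8
```

Call:
{"api": "move_arm", "payload": {"increments": [[[0, 0, 0, -8, 0], [0, 0, 0, -12, 0], [0, 0, 0, -30, 0], [0, 0, 0, -40, 0], [0, 0, 0, 0, 0]]]}}

```text
t: 17.3
eef_pos: [468.2, -42.8, 150.1]
ee_rot: [0.003, 0.694, 0.72, 0.002]
ft_force: [1.0, -0.2, -2.6]
opening: 0.207
gripper_force: 59.1
```

```bash
python3 - <<'E'
from h import *
plan(450,284,146,1.606,45)
E
```

```text
at [468.2 -42.8 150.1] phi 1.607 j6 -0.24 t 17.3 | turn 1 x 0.0008 | shift [327.2  -6.8   3.5] = 8 x [40.9  -0.84  0.44]
```

Call:
{"api": "move_arm", "payload": {"increments": [[[0, 41, -1, 0, 0], [0, 41, -1, 0, 0], [0, 41, -1, 0, 0], [0, 41, -1, 0, 0], [0, 41, -1, 0, 0], [0, 41, -1, 0, 0], [0, 41, -1, 0, 0], [0, 41, -1, 0, 0], [0, 0, 0, 0, 0], [0, 0, 0, 40, 0], [0, 0, 0, 40, 0], [0, 0, 0, 30, 0], [0, 0, 0, 8, 0], [0, 0, 0, 0, 0], [0, 0, 0, 0, 0]]]}}

```text
t: 19.18
eef_pos: [447.1, 285.7, 29.4]
ee_rot: [0.0, 0.694, 0.72, 0.001]
ft_force: [0.1, -0.5, -2.3]
opening: 0.205
gripper_force: 58.8
```

Call:
{"api": "move_arm", "payload": {"increments": [[[0, 0, 0, 4, 0], [0, 0, 0, 2, 0], [0, 0, 0, 1, 0], [0, 0, 0, 0, 0]]]}}

```text
t: 19.68
eef_pos: [446.3, 285.5, 22.3]
ee_rot: [0.0, 0.694, 0.72, 0.0]
ft_force: [-6.8, -2.9, 12.8]
opening: 0.207
gripper_force: 61.1
```

Call:
{"api": "move_arm", "payload": {"increments": [[[50, 0, 0, 0, 0], [50, 0, 0, 0, 0], [50, 0, 0, 0, 0], [50, 0, 0, 0, 0], [50, 0, 0, -20, 0], [50, 0, 0, -40, 0], [50, 0, 0, -50, 0], [50, 0, 0, -20, 0], [50, 0, 0, 0, 0], [50, 0, 0, 0, 0]]]}}

```text
t: 20.92
eef_pos: [445.1, 284.9, 149.2]
ee_rot: [-0.0, 0.694, 0.72, -0.001]
ft_force: [-0.3, -0.1, -0.7]
opening: 0.583
gripper_force: 0.0
```

```bash
python3 - <<'E'
from h import *
f=grab_frame("top");g=grab_frame("side")
V=[(f,(445,205,510,250)),(g,(250,345,315,425))]
a=fit(V,(108,120,40),(130,255,255),(499,-377,1.46),(80,18,22,66));print("blue",a)
for v in V: print(fit([v],(108,120,40),(130,255,255),(499,-377,1.46),(80,18,22,66)))
bk=fit([(f,(180,200,262,270))],(0,0,0),(180,255,50),(446,285.5,0.035),(18,64,25,58)); print("lidbar",bk)
x,y=a[0][:2]
plan(x,y,150,a[0][2],50)
im=f["color"];crop(f,120,180,400,140,2,"m2.png")
E
```

```text
blue (array([ 499.292, -376.117,    1.458]), np.float64(0.343))
(array([ 499.639, -373.808,    1.454]), np.float64(0.164))
(array([ 499.166, -379.678,    1.471]), np.float64(0.164))
lidbar (array([ 4.54188e+02,  3.02735e+02, -2.23000e-01]), np.float64(0.758))
at [444.7 284.7 148.7] phi 1.607 j6 0.44 t 21.0 | turn 1 x 0.1488 | shift [-6.505e+02  1.286e+02 -5.000e-01] = 14 x [-4.646e+01  9.180e+00 -4.000e-02]
```

View pics/m2.png

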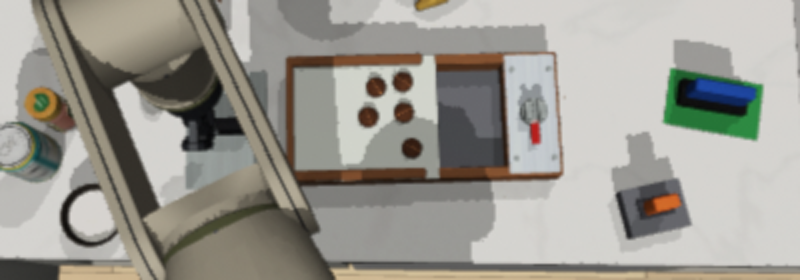

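Call:
{"api": "move_arm", "payload": {"increments": [[[50, 0, 0, 0, 0.149], [50, -46.5, 9.2, 0, 0], [50, -46.5, 9.2, 0, 0], [50, -46.5, 9.2, 0, 0], [50, -46.5, 9.2, 0, 0], [50, -46.5, 9.2, 0, 0], [50, -46.5, 9.2, 0, 0], [50, -46.5, 9.2, 0, 0], [50, -46.5, 9.2, 0, 0], [50, -46.5, 9.2, 0, 0], [50, -46.5, 9.2, 0, 0], [50, -46.5, 9.2, 0, 0], [50, -46.5, 9.2, 0, 0], [50, -46.5, 9.2, 0, 0], [50, -46.5, 9.2, 0, 0], [50, 0, 0, 0, 0], [50, 0, 0, 0, 0], [50, 0, 0, 0, 0]]]}}

```text
t: 23.28
eef_pos: [500.3, -374.8, 150.1]
ee_rot: [-0.001, 0.746, 0.666, 0.0]
ft_force: [0.1, 0.1, -0.2]
opening: 0.586
gripper_force: 0.0
```

```bash
python3 - <<'E'
from h import *
plan(499.3,-376.8,27,1.458,50)
g=grab_frame("side")
print(fit([(g,(250,345,315,425))],(108,120,40),(130,255,255),(499,-377,1.46),(80,18,22,66)))
E
```

```text
at [ 500.3 -374.8  150.1] phi 1.459 j6 -0.61 t 23.3 | turn 1 x 0.0008 | shift [ -2.2  -0.7 123.1] = 3 x [-0.73 -0.22 41.02]
(array([ 499.014, -379.139,    1.481]), np.float64(0.169))
```

Call:
{"api": "move_arm", "payload": {"increments": [[[50, -2.2, -0.7, 40, 0], [50, 0, 0, 40, 0], [50, 0, 0, 30, 0], [50, 0, 0, 12, 0], [50, 0, 0, 0, 0], [0, 0, 0, 0, 0], [0, 0, 0, 0, 0], [0, 0, 0, 0, 0], [0, 0, 0, 0, 0], [0, 0, 0, 0, 0], [0, 0, 0, 0, 0]]]}}

```text
t: 24.7
eef_pos: [500.4, -379.1, 30.6]
ee_rot: [0.001, 0.746, 0.666, 0.0]
ft_force: [-0.4, -0.2, 5.7]
opening: 0.203
gripper_force: 59.1
```

Call:
{"api": "move_arm", "payload": {"increments": [[[0, 0, 0, -20, 0], [0, 0, 0, -50, 0], [0, 0, 0, -50, 0], [0, 0, 0, 0, 0.178], [0, 0, 0, 0, 0.178], [0, 0, 0, 0, 0.178], [0, 0, 0, 0, 0.178], [0, 0, 0, 0, 0.178], [0, 0, 0, 0, 0.178], [0, 0, 0, 0, 0.178], [0, 0, 0, 0, 0.177], [0, 0, 0, 0, 0], [0, 0, 0, 0, 0]]]}}

```text
t: 26.32
eef_pos: [499.5, -378.3, 149.3]
ee_rot: [0.0, 1.0, 0.019, 0.0]
ft_force: [-0.2, -0.2, -2.1]
opening: 0.2
gripper_force: 59.0
```

```bash
python3 - <<'E'
from h import *
g=grab_frame("side")
print("blue",fit([(g,(230,300,340,425))],(108,120,40),(130,255,255),(500,-379,0.035),(80,18,142,186)))
plan(477,143,150,0.035,45)
E
```

```text
blue (array([ 5.03430e+02, -3.81434e+02,  3.10000e-02]), np.float64(0.465))
at [ 499.5 -378.3  149.2] phi 0.038 j6 0.80 t 26.4 | turn 1 x 0.0031 | shift [  -4.2 -521.7   -1. ] = 12 x [ -0.35 -43.48  -0.08]
```

Call:
{"api": "move_arm", "payload": {"increments": [[[0, -0.4, -43.5, 0, 0], [0, -0.4, -43.5, 0, 0], [0, -0.4, -43.5, 0, 0], [0, -0.4, -43.5, 0, 0], [0, -0.4, -43.5, 0, 0], [0, -0.4, -43.5, 0, 0], [0, -0.4, -43.5, 0, 0], [0, -0.4, -43.5, 0, 0], [0, -0.4, -43.5, 0, 0], [0, -0.4, -43.5, 0, 0], [0, -0.4, -43.5, 0, 0], [0, -0.4, -43.5, 0, 0], [0, 0, 0, 0, 0], [0, 0, 0, 0, 0], [0, 0, 0, 0, 0]]]}}

```text
t: 28.25
eef_pos: [476.6, 142.3, 148.7]
ee_rot: [0.0, 1.0, 0.017, 0.0]
ft_force: [-0.4, -0.0, -2.1]
opening: 0.206
gripper_force: 59.6
```

```bash
cat >> h.py <<'E'
B=np.array([460.9,97.2]);a=.035;X=np.array([np.cos(a),np.sin(a)]);Y=np.array([-np.sin(a),np.cos(a)])
def shells(n="t"):
    f=grab_frame("top");h=cv2.cvtColor(f["color"],cv2.COLOR_RGB2HSV)
    m=np.zeros((480,640),np.uint8)
    c=np.array([proj(f,[*(B+X*i+Y*j),47]) for i,j in((-68,90),(68,90),(68,-185),(-68,-185))])
    cv2.fillConvexPoly(m,c.astype(np.int32),255)
    m&=cv2.inRange(h,(0,90,15),(16,255,140))
    k,l,st,ce=cv2.connectedComponentsWithStats(m)
    for i in range(1,k):
        if st[i,4]>8:
            w=ray(f,*ce[i],52)[:2]-B;print("brown",ce[i].round(),"area",st[i,4],"board xy",(w@X).round(),(w@Y).round())
    return f
E
python3 - <<'E'
from h import *
shells()
plan(*(B+16*X+45*Y),76,0.035,45)
E
```

```text
brown [361. 223.] area 194 board xy 37.0 -156.0
brown [306. 223.] area 47 board xy 40.0 -11.0
brown [324. 220.] area 11 board xy 48.0 -59.0
brown [304. 238.] area 61 board xy -0.0 -3.0
at [476.7 142.3 148.7] phi 0.034 j6 1.72 t 28.3 | turn 1 x -0.0011 | shift [-1.3 -0.5 72.7] = 2 x [-0.66 -0.25 36.37]
```

Call:
{"api": "move_arm", "payload": {"increments": [[[0, -1, 0, 40, 0], [0, 0, 0, 28, 0], [0, 0, 0, 4.5, 0], [0, 0, 0, 0, 0], [0, 0, 10, 0, 0], [0, 0, 10, 0, 0], [0, 0, 10, 0, 0], [0, 0, 10, 0, 0], [0, 0, 10, 0, 0]]]}}

```text
t: 29.42
eef_pos: [477.3, 92.5, 76.3]
ee_rot: [-0.0, 1.0, 0.017, 0.0]
ft_force: [-0.2, 1.0, -1.5]
opening: 0.2
gripper_force: 59.6
```

Call:
{"api": "move_arm", "payload": {"increments": [[[0, 0, 10, 0, 0], [0, 0, 10, 0, 0], [0, 0, 10, 0, 0], [0, 0, 10, 0, 0], [0, 0, 10, 0, 0], [0, 0, 10, 0, 0], [0, 0, 10, 0, 0], [0, 0, 10, 0, 0], [0, 0, 10, 0, 0], [0, 0, 10, 0, 0], [0, 0, 10, 0, 0], [0, 0, 0, 0, 0], [0, 0, 0, 0, 0]]]}}

```text
t: 31.05
eef_pos: [481.0, -16.6, 76.2]
ee_rot: [-0.0, 1.0, 0.017, -0.0]
ft_force: [0.4, 0.2, -2.6]
opening: 0.201
gripper_force: 59.5
```

```bash
python3 - <<'E'
from h import *
shells()
plan(*(B-18*X+45*Y),120,0.035,45)
f=grab_frame("top");g=grab_frame("side")
a=f["color"][190:290,250:420];b=g["color"][220:350,260:380]
A=cv2.resize(a,None,fx=2.35,fy=2.35);Bm=cv2.resize(b,None,fx=3.3,fy=3.3)
im=np.zeros((430,800,3),np.uint8);im[:A.shape[0],:A.shape[1]]=A;im[:Bm.shape[0],402:402+Bm.shape[1]]=Bm
cv2.imwrite("pics/m3.png",im[:,:,::-1])
E
```

```text
brown [372. 245.] area 51 board xy -23.0 -182.0
brown [356. 239.] area 47 board xy -7.0 -140.0
brown [328. 253.] area 9 board xy -42.0 -67.0
at [481.  -16.4  76.2] phi 0.035 j6 1.39 t 31.1 | turn 1 x -0.0001 | shift [ -34.1 -159.3  -43.8] = 4 x [ -8.53 -39.82 -10.95]
```

View pics/m3.png

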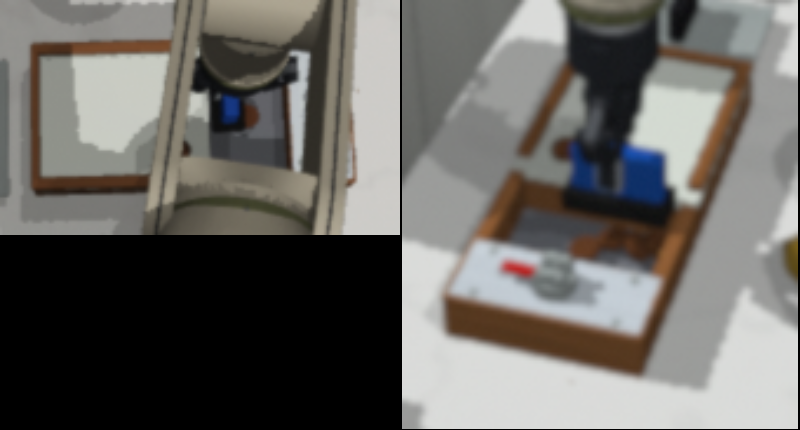

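Call:
{"api": "move_arm", "payload": {"increments": [[[0, 0, 0, -44, 0], [0, -12, -42, 0, 0], [0, -12, -42, 0, 0], [0, -12, -42, 0, 0], [0, 0, 0, 0, 0], [0, 0, 0, 0, 0]]]}}

```text
t: 31.95
eef_pos: [440.8, 108.0, 120.3]
ee_rot: [0.0, 1.0, 0.018, 0.0]
ft_force: [0.6, -1.4, -2.5]
opening: 0.2
gripper_force: 59.7
```

```bash
python3 - <<'E'
from h import *
shells()
plan(*(B-20*X+12*Y),76,0.035,45)
E
```

```text
brown [354. 227.] area 455 board xy 27.0 -137.0
brown [324. 254.] area 37 board xy -43.0 -55.0
at [440.9 107.6 120.2] phi 0.035 j6 1.66 t 32.0 | turn 1 x -0.0000 | shift [-0.4 -0.9 44.2] = 1 x [-0.4  -0.89 44.24]
```

Call:
{"api": "move_arm", "payload": {"increments": [[[0, 0, 0, 30, 0], [0, 0, 0, 14, 0], [0, 0, 0, 0, 0], [0, 0, 10, 0, 0], [0, 0, 10, 0, 0], [0, 0, 10, 0, 0], [0, 0, 10, 0, 0], [0, 0, 10, 0, 0], [0, 0, 10, 0, 0], [0, 0, 10, 0, 0], [0, 0, 10, 0, 0], [0, 0, 10, 0, 0], [0, 0, 10, 0, 0], [0, 0, 10, 0, 0], [0, 0, 10, 0, 0], [0, 0, 10, 0, 0], [0, 0, 0, 0, 0], [0, 0, 0, 0, 0], [0, 0, 0, -40, 0], [0, 0, 0, -35, 0]]]}}

```text
t: 34.5
eef_pos: [444.9, -21.5, 152.0]
ee_rot: [-0.0, 1.0, 0.018, -0.0]
ft_force: [0.5, 0.3, -2.1]
opening: 0.201
gripper_force: 60.7
```

```bash
python3 - <<'E'
from h import *
plan(496,-379,150,0.035,45)
E
```

```text
at [444.9 -21.5 152. ] phi 0.035 j6 1.37 t 34.5 | turn 1 x 0.0003 | shift [ 38.6 359.1   1.8] = 8 x [ 4.82 44.89  0.23]
```

Call:
{"api": "move_arm", "payload": {"increments": [[[0, 4.8, 45, 0, 0], [0, 4.8, 45, 0, 0], [0, 4.8, 45, 0, 0], [0, 4.8, 45, 0, 0], [0, 4.8, 45, 0, 0], [0, 4.8, 45, 0, 0], [0, 4.8, 45, 0, 0], [0, 4.8, 45, 0, 0], [0, 0, 0, 0, 0], [0, 0, 0, 0, 0]]]}}

```text
t: 35.75
eef_pos: [496.1, -379.6, 150.6]
ee_rot: [-0.001, 1.0, 0.017, -0.0]
ft_force: [0.6, 1.4, -1.4]
opening: 0.201
gripper_force: 60.8
```

```bash
python3 - <<'E'
from h import *
f=shells()
plan(494.5,-382,150,1.42,45)
g=grab_frame("side")
a=f["color"][195:280,180:410];b=g["color"][220:350,260:380]
A=cv2.resize(a,None,fx=1.8,fy=1.8);Bm=cv2.resize(b,None,fx=3,fy=3)
im=np.zeros((430,800,3),np.uint8);im[:A.shape[0],:A.shape[1]]=A;im[:Bm.shape[0],420:420+Bm.shape[1]]=Bm
cv2.imwrite("pics/m4.png",im[:,:,::-1])
E
```

```text
brown [354. 227.] area 454 board xy 27.0 -137.0
brown [348. 255.] area 68 board xy -49.0 -118.0
at [ 496.2 -379.2  150.8] phi 0.035 j6 0.80 t 35.8 | turn 8 x -0.1731 | shift [-3.  -1.2  0.8] = 1 x [-3.   -1.23  0.81]
```

View pics/m4.png

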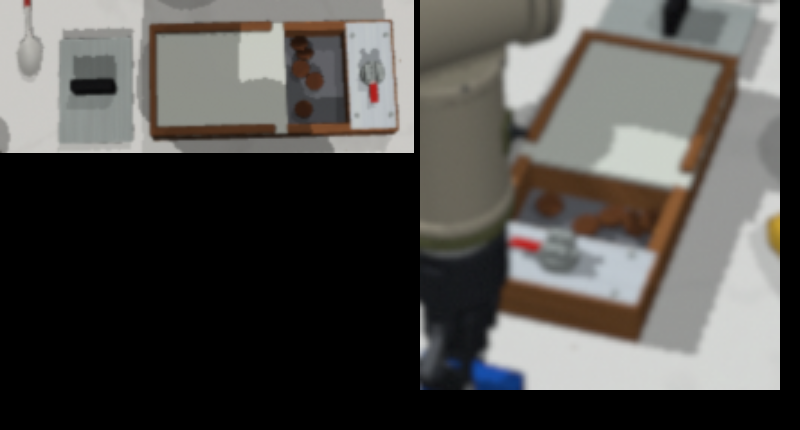

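All five shells are in the well and the board is clear. Now I'll put the scraper back on its mat.

Call:
{"api": "move_arm", "payload": {"increments": [[[0, 0, 0, 0, -0.173], [0, 0, 0, 0, -0.173], [0, 0, 0, 0, -0.173], [0, 0, 0, 0, -0.173], [0, 0, 0, 0, -0.173], [0, 0, 0, 0, -0.173], [0, 0, 0, 0, -0.173], [0, 0, 0, 0, -0.173], [0, -3, -1.2, 0, 0], [0, 0, 0, 40, 0], [0, 0, 0, 40, 0], [0, 0, 0, 25, 0], [0, 0, 0, 8, 0], [0, 0, 0, 4, 0], [0, 0, 0, 0, 0], [0, 0, 0, 0, 0]]]}}

```text
t: 37.85
eef_pos: [495.3, -383.8, 35.7]
ee_rot: [0.001, 0.759, 0.651, 0.0]
ft_force: [-0.1, 0.1, -1.5]
opening: 0.204
gripper_force: 60.7
```

Call:
{"api": "move_arm", "payload": {"increments": [[[0, 0, 0, 3, 0], [0, 0, 0, 1.5, 0], [0, 0, 0, 1, 0], [0, 0, 0, 0, 0]]]}}

```text
t: 38.35
eef_pos: [494.7, -383.2, 30.2]
ee_rot: [0.0, 0.759, 0.651, 0.0]
ft_force: [-5.2, 4.1, 10.2]
opening: 0.2
gripper_force: 62.5
```

Call:
{"api": "move_arm", "payload": {"increments": [[[50, 0, 0, 0, 0], [50, 0, 0, 0, 0], [50, 0, 0, 0, 0], [50, 0, 0, 0, 0], [50, 0, 0, -20, 0], [50, 0, 0, -50, 0], [50, 0, 0, -50, 0], [50, 0, 0, 0, 0], [50, 0, 0, 0, 0]]]}}

```text
t: 39.48
eef_pos: [494.7, -383.4, 149.9]
ee_rot: [0.001, 0.759, 0.651, 0.0]
ft_force: [-0.1, 0.1, -1.1]
opening: 0.587
gripper_force: 0.0
```

```bash
python3 - <<'E'
from h import *
plan(446,285.5,150,1.606,47)
g=grab_frame("side")
print(fit([(g,(250,345,315,425))],(108,120,40),(130,255,255),(495,-380,1.42),(80,18,22,66)))
E
```

```text
at [ 494.7 -383.4  149.9] phi 1.419 j6 -0.59 t 39.5 | turn 2 x -0.0936 | shift [670.2 -25.2  -0.9] = 15 x [44.68 -1.68 -0.06]
(array([ 495.641, -384.102,    1.501]), np.float64(0.181))
```

Scraper is standing on the mat. Back to the lid.

Call:
{"api": "move_arm", "payload": {"increments": [[[50, 0, 0, 0, -0.094], [50, 0, 0, 0, -0.094], [50, 44.7, -1.7, 0, 0], [50, 44.7, -1.7, 0, 0], [50, 44.7, -1.7, 0, 0], [50, 44.7, -1.7, 0, 0], [50, 44.7, -1.7, 0, 0], [50, 44.7, -1.7, 0, 0], [50, 44.7, -1.7, 0, 0], [50, 44.7, -1.7, 0, 0], [50, 44.7, -1.7, 0, 0], [50, 44.7, -1.7, 0, 0], [50, 44.7, -1.7, 0, 0], [50, 44.7, -1.7, 0, 0], [50, 44.7, -1.7, 0, 0], [50, 44.7, -1.7, 0, 0], [50, 44.7, -1.7, 0, 0], [50, 0, 0, 0, 0], [50, 0, 0, 0, 0], [50, 0, 0, 0, 0]]]}}

```text
t: 42.02
eef_pos: [444.7, 284.8, 148.1]
ee_rot: [-0.0, 0.695, 0.719, -0.001]
ft_force: [0.7, -0.1, 0.1]
opening: 0.586
gripper_force: 0.0
```

```bash
python3 - <<'E'
from h import *
plan(446,285.5,23,1.606,40)
E
```

```text
at [444.7 284.8 148.1] phi 1.606 j6 0.44 t 42.0 | turn 1 x -0.0004 | shift [  0.7   1.4 125.1] = 4 x [ 0.18  0.36 31.27]
```

Call:
{"api": "move_arm", "payload": {"increments": [[[50, 0, 0, 40, 0], [50, 0, 0, 40, 0], [50, 0, 0, 30, 0], [50, 0, 0, 14.5, 0], [50, 0, 0, 0, 0], [0, 0, 0, 0, 0], [0, 0, 0, 0, 0], [0, 0, 0, 0, 0], [0, 0, 0, 0, 0], [0, 0, 0, 0, 0], [0, 0, 0, 0, 0]]]}}

```text
t: 43.4
eef_pos: [446.3, 286.7, 26.0]
ee_rot: [0.001, 0.694, 0.72, 0.002]
ft_force: [0.1, -0.1, 7.1]
opening: 0.198
gripper_force: 59.6
```

Call:
{"api": "move_arm", "payload": {"increments": [[[0, 0, 0, -10, 0], [0, 0, 0, -30, 0], [0, 0, 0, -50, 0], [0, 0, 0, -35, 0], [0, 0, 0, 0, 0], [0, 0, 0, 0, 0]]]}}

```text
t: 44.15
eef_pos: [444.1, 285.7, 148.0]
ee_rot: [-0.0, 0.694, 0.72, -0.001]
ft_force: [-0.1, -0.1, -2.5]
opening: 0.204
gripper_force: 59.0
```

```bash
python3 - <<'E'
from h import *
shells()
plan(466.1,-41.2,150,1.606,41)
E
```

```text
brown [354. 227.] area 455 board xy 27.0 -138.0
brown [348. 255.] area 69 board xy -48.0 -118.0
at [443.6 285.4 147.3] phi 1.607 j6 0.44 t 44.2 | turn 1 x 0.0009 | shift [-327.2   10.9   -2.3] = 8 x [-40.9    1.37  -0.29]
```

Call:
{"api": "move_arm", "payload": {"increments": [[[0, -40.9, 1.4, 0, 0], [0, -40.9, 1.4, 0, 0], [0, -40.9, 1.4, 0, 0], [0, -40.9, 1.4, 0, 0], [0, -40.9, 1.4, 0, 0], [0, -40.9, 1.4, 0, 0], [0, -40.9, 1.4, 0, 0], [0, -40.9, 1.4, 0, 0], [0, 0, 0, 0, 0], [0, 0, 0, 0, 0], [0, 0, 0, 40, 0], [0, 0, 0, 25, 0], [0, 0, 0, 0, 0], [0, 0, 0, 0, 0]]]}}

```text
t: 45.95
eef_pos: [468.3, -39.9, 85.0]
ee_rot: [0.0, 0.694, 0.72, 0.0]
ft_force: [-0.2, -0.6, -1.6]
opening: 0.203
gripper_force: 58.9
```

```bash
python3 - <<'E'
from h import *
plan(466.1,-41.2,60,1.606,41)
s=get_state();print(s["ft_force"])
E
```

```text
at [468.3 -39.9  85. ] phi 1.608 j6 -0.23 t 46.0 | turn 1 x 0.0019 | shift [-1.2 -2.2 25. ] = 1 x [-1.23 -2.21 24.98]
[-0.20099937 -0.62277388 -1.60117966]
```

Call:
{"api": "move_arm", "payload": {"increments": [[[0, -1.2, -2.2, 8, 0], [0, 0, 0, 6, 0], [0, 0, 0, 4, 0], [0, 0, 0, 3, 0], [0, 0, 0, 0, 0]]]}}

```text
t: 46.58
eef_pos: [465.5, -41.9, 62.9]
ee_rot: [-0.0, 0.694, 0.72, -0.0]
ft_force: [-0.6, 0.4, -2.3]
opening: 0.203
gripper_force: 59.0
```

Plug is in the mouth with no contact. I'll lower the last 3 mm and release.

Call:
{"api": "move_arm", "payload": {"increments": [[[0, 0, 0, 2, 0], [0, 0, 0, 1.2, 0], [0, 0, 0, 0, 0]]]}}

```text
t: 46.95
eef_pos: [465.8, -41.9, 60.1]
ee_rot: [0.0, 0.694, 0.72, 0.0]
ft_force: [-0.2, -0.1, -2.4]
opening: 0.199
gripper_force: 59.1
```

Call:
{"api": "move_arm", "payload": {"increments": [[[0, 0, 0, 0.8, 0], [0, 0, 0, 0.8, 0], [0, 0, 0, 0, 0]]]}}

```text
t: 47.32
eef_pos: [465.8, -41.9, 59.9]
ee_rot: [-0.0, 0.694, 0.72, -0.0]
ft_force: [-11.0, 0.9, 16.0]
opening: 0.2
gripper_force: 61.6
```

Call:
{"api": "move_arm", "payload": {"increments": [[[50, 0, 0, 0, 0], [50, 0, 0, 0, 0], [50, 0, 0, 0, 0], [50, 0, 0, 0, 0], [50, 0, 0, -20, 0], [50, 0, 0, -40, 0], [50, 0, 0, -40, 0], [50, 0, 0, 0, 0], [50, 0, 0, 0, 0]]]}}

```text
t: 48.45
eef_pos: [465.4, -41.8, 157.8]
ee_rot: [-0.0, 0.694, 0.72, -0.0]
ft_force: [-0.7, -0.1, -0.0]
opening: 0.584
gripper_force: 0.0
```

```bash
python3 - <<'E'
from h import *
plan(346.8,-285.5,150,1.804,46)
g=grab_frame("side");f=grab_frame("top")
for z in ((0,55),(59,93)):
    print(fit([(g,(300,255,330,295))],(0,0,0),(180,255,55),(466,-42.5,.035),(18,64,59,93)))
E
```

```text
at [465.4 -41.8 157.8] phi 1.607 j6 -0.24 t 48.5 | turn 2 x -0.0986 | shift [-209.7 -171.7    7.9] = 5 x [-41.94 -34.35   1.57]
(array([ 4.65759e+02, -4.87960e+01,  1.97000e-01]), np.float64(0.25))
(array([ 4.65759e+02, -4.87960e+01,  1.97000e-01]), np.float64(0.25))
```

Call:
{"api": "move_arm", "payload": {"increments": [[[50, 0, 0, 0, -0.099], [50, 0, 0, 0, -0.099], [50, -42, -34.4, 1.5, 0], [50, -42, -34.4, 1.5, 0], [50, -42, -34.4, 1.5, 0], [50, -42, -34.4, 1.5, 0], [50, -42, -34.4, 1.5, 0], [50, 0, 0, 0, 0], [50, 0, 0, 0, 0], [50, 0, 0, 0, 0]]]}}

```text
t: 49.8
eef_pos: [347.4, -284.8, 150.3]
ee_rot: [-0.001, 0.619, 0.785, 0.0]
ft_force: [-0.3, 0.3, 0.3]
opening: 0.588
gripper_force: 0.0
```

```bash
python3 - <<'E'
from h import *
plan(346.8,-285.5,43,1.804,46)
E
```

```text
at [ 347.4 -284.8  150.3] phi 1.806 j6 -1.04 t 49.8 | turn 1 x 0.0024 | shift [ -0.7  -0.7 107.3] = 3 x [-0.24 -0.25 35.78]
```

Call:
{"api": "move_arm", "payload": {"increments": [[[50, -0.7, -0.7, 40, 0], [50, 0, 0, 40, 0], [50, 0, 0, 27, 0], [50, 0, 0, 0, 0], [50, 0, 0, 0, 0], [0, 0, 0, 0, 0], [0, 0, 0, 0, 0], [0, 0, 0, 0, 0], [0, 0, 0, 0, 0], [0, 0, 0, 0, 0], [0, 0, 0, 0, 0]]]}}

```text
t: 51.18
eef_pos: [347.5, -287.7, 45.4]
ee_rot: [0.001, 0.62, 0.785, -0.0]
ft_force: [0.7, 1.1, 7.1]
opening: 0.202
gripper_force: 59.2
```

Call:
{"api": "move_arm", "payload": {"increments": [[[0, 0, 0, -15, 0], [0, 0, 0, -15, 0], [0, 0, 0, -15, 0], [0, 0, 0, -40, 0], [0, 0, 0, -40, 0], [0, 0, 0, 0, 0], [0, 0, 0, 0, 0]]]}}

```text
t: 52.05
eef_pos: [346.5, -286.8, 169.1]
ee_rot: [0.0, 0.62, 0.785, -0.0]
ft_force: [0.2, 0.4, -1.4]
opening: 0.201
gripper_force: 58.5
```

```bash
python3 - <<'E'
from h import *
plan(469,-123,165,1.571+1.606,46)
E
```

```text
at [ 346.5 -286.8  169.1] phi 1.805 j6 -1.04 t 52.0 | turn 8 x -0.1715 | shift [-128.2  159.4    4.1] = 4 x [-32.06  39.85   1.01]
```

Call:
{"api": "move_arm", "payload": {"increments": [[[0, 0, 0, 0, -0.171], [0, 0, 0, 0, -0.171], [0, 0, 0, 0, -0.171], [0, 0, 0, 0, -0.171], [0, 0, 0, 0, -0.171], [0, 0, 0, 0, -0.171], [0, 0, 0, 0, -0.171], [0, 0, 0, 0, -0.171], [0, -32, 39.9, 1, 0], [0, -32, 39.9, 1, 0], [0, -32, 39.9, 1, 0], [0, -32, 39.9, 1, 0], [0, 0, 0, 20, 0], [0, 0, 0, 15, 0], [0, 0, 0, 0, 0], [0, 0, 0, 0, 0]]]}}

```text
t: 54.05
eef_pos: [469.2, -123.9, 130.0]
ee_rot: [-0.0, -0.015, 1.0, 0.0]
ft_force: [0.1, 0.4, -0.4]
opening: 0.206
gripper_force: 58.8
```

```bash
python3 - <<'E'
from h import *
plan(469,-123,97,1.571+1.606,46)
E
```

```text
at [ 469.2 -123.9  130. ] phi -3.112 j6 -1.96 t 54.0 | turn 1 x -0.0055 | shift [ 0.2  0.9 33. ] = 1 x [ 0.15  0.93 33.  ]
```

Call:
{"api": "move_arm", "payload": {"increments": [[[0, 0, 0.9, 12, 0], [0, 0, 0, 8, 0], [0, 0, 0, 4, 0], [0, 0, 0, 3, 0], [0, 0, 0, 2, 0], [0, 0, 0, 0, 0]]]}}

```text
t: 54.8
eef_pos: [469.5, -122.4, 100.9]
ee_rot: [-0.0, -0.016, 1.0, 0.0]
ft_force: [-0.5, -0.2, -0.5]
opening: 0.2
gripper_force: 58.8
```

Call:
{"api": "move_arm", "payload": {"increments": [[[0, 0, 0, 2, 0], [0, 0, 0, 1.5, 0], [0, 0, 0, 1, 0], [0, 0, 0, 0, 0]]]}}

```text
t: 55.3
eef_pos: [469.4, -122.4, 96.3]
ee_rot: [-0.0, -0.016, 1.0, 0.0]
ft_force: [0.4, -0.1, -0.7]
opening: 0.202
gripper_force: 58.8
```

Call:
{"api": "move_arm", "payload": {"increments": [[[0, 0, 0, 0, 0.12], [0, 0, 0, 0, 0.16], [0, 0, 0, 0, 0.16], [0, 0, 0, 0, 0.16], [0, 0, 0, 0, 0.16], [0, 0, 0, 0, 0.16], [0, 0, 0, 0, 0.16], [0, 0, 0, 0, 0.16], [0, 0, 0, 0, 0.16], [0, 0, 0, 0, 0.16], [0, 0, 0, 0, 0.12], [0, 0, 0, 0, 0.06], [0, 0, 0, 0, 0], [0, 0, 0, 0, 0]]]}}

```text
t: 57.05
eef_pos: [467.9, -122.7, 95.8]
ee_rot: [-0.001, 0.754, 0.657, -0.001]
ft_force: [-5.8, -1.2, 1.2]
opening: 0.202
gripper_force: 59.2
```

```bash
python3 - <<'E'
from h import *
plan(469,-123,97,1.606,46)
s=get_state();print(s["ft_force"],s["torque"])
E
```

```text
at [ 467.9 -122.7   95.8] phi 1.433 j6 -0.22 t 57.0 | turn 1 x -0.1732 | shift [-0.3  1.  -1.2] = 1 x [-0.33  1.04 -1.17]
[-5.78628857 -1.24247289  1.18001523] [-0.45218288  1.16801689  0.0865946 ]
```

Call:
{"api": "move_arm", "payload": {"increments": [[[0, 0, 0, 0, 0.05], [0, 0, 0, 0, 0.03], [0, 0, 0, 0, 0], [0, 0, 0, 0, 0]]]}}

```text
t: 57.55
eef_pos: [467.4, -122.6, 95.7]
ee_rot: [-0.001, 0.78, 0.626, -0.002]
ft_force: [-8.6, -1.7, 3.4]
opening: 0.204
gripper_force: 59.5
```

```bash
python3 - <<'E'
from h import *
plan(469,-123,97,1.606,46)
s=get_state();print(s["ft_force"],s["torque"])
E
```

```text
at [ 467.4 -122.6   95.7] phi 1.353 j6 -0.14 t 57.5 | turn 2 x -0.1265 | shift [-0.4  1.6 -1.3] = 1 x [-0.44  1.56 -1.27]
[-8.62293183 -1.68857215  3.38874828] [-0.32991671  1.74501136  0.19077807]
```

Call:
{"api": "move_arm", "payload": {"increments": [[[0, 0, 0, 0, -0.1], [0, 0, 0, 0, -0.1], [0, 0, 0, 0, 0], [0, 0, 0, -6, 0], [0, 0, 0, -10, 0], [0, 0, 0, -20, 0], [0, 0, 0, -40, 0], [0, 0, 0, 0, 0], [0, 0, 0, 0, 0]]]}}

```text
t: 58.68
eef_pos: [469.7, -122.5, 172.9]
ee_rot: [0.0, 0.714, 0.701, 0.0]
ft_force: [-1.0, 0.3, -1.6]
opening: 0.205
gripper_force: 59.1
```

```bash
python3 - <<'E'
from h import *
plan(346.8,-287,145,1.804,46)
E
```

```text
at [ 469.7 -122.5  172.9] phi 1.552 j6 -0.34 t 58.7 | turn 2 x -0.1258 | shift [-131.7 -157.7   27.8] = 4 x [-32.91 -39.41   6.95]
```

Call:
{"api": "move_arm", "payload": {"increments": [[[0, 0, 0, 0, -0.126], [0, 0, 0, 0, -0.126], [0, -32.9, -39.4, 0, 0], [0, -32.9, -39.4, 0, 0], [0, -32.9, -39.4, 0, 0], [0, -32.9, -39.4, 0, 0], [0, 0, 0, 28, 0], [0, 0, 0, 0, 0], [0, 0, 0, 0, 0], [0, 0, 0, 0, 0]]]}}

```text
t: 59.92
eef_pos: [347.5, -286.9, 145.3]
ee_rot: [0.001, 0.619, 0.785, -0.0]
ft_force: [-0.1, -0.1, 0.1]
opening: 0.204
gripper_force: 59.2
```

```bash
python3 - <<'E'
from h import *
plan(347.3,-286.5,48,1.804,46)
f=grab_frame("top");crop(f,340,195,80,80,5,"z1.png")
h=cv2.cvtColor(f["color"],cv2.COLOR_RGB2HSV)
m=(cv2.inRange(h,(0,160,90),(6,255,255))|cv2.inRange(h,(172,160,90),(180,255,255)))[200:280,340:420]
ys,xs=np.nonzero(m);print(len(xs),xs.min()+340,xs.max()+340,ys.min()+200,ys.max()+200)
print([ray(f,u,v,60)[:2].round(1).tolist() for u,v in((xs.min()+340,ys[xs==xs.min()].mean()+200),(xs.max()+340,ys[xs==xs.max()].mean()+200))])
E
```

```text
at [ 347.5 -286.9  145.3] phi 1.806 j6 -1.04 t 59.9 | turn 1 x 0.0021 | shift [ 0.5 -0.1 97.3] = 3 x [ 0.16 -0.04 32.42]
34 370 379 234 237
[[469.0, -79.7], [469.3, -103.3]]
```

Call:
{"api": "move_arm", "payload": {"increments": [[[0, 0, 0, 40, 0], [0, 0, 0, 30, 0], [0, 0, 0, 12, 0], [0, 0, 0, 10, 0], [0, 0, 0, 6, 0], [0, 0, 0, 0, 0]]]}}

```text
t: 60.72
eef_pos: [346.9, -287.2, 46.7]
ee_rot: [0.0, 0.62, 0.785, -0.0]
ft_force: [-0.2, 0.9, -0.8]
opening: 0.201
gripper_force: 59.2
```

Call:
{"api": "move_arm", "payload": {"increments": [[[0, 0, 0, 1, 0], [0, 0, 0, 0, 0], [50, 0, 0, 0, 0], [50, 0, 0, 0, 0], [50, 0, 0, 0, 0], [50, 0, 0, 0, 0], [50, 0, 0, -20, 0], [50, 0, 0, -40, 0], [50, 0, 0, -50, 0], [50, 0, 0, -20, 0], [50, -55, -30, 0, 0], [50, -55, -30, 0, 0], [50, -55, -30, 0, 0], [50, -55, -30, 0, 0], [50, 0, 0, 0, 0], [50, 0, 0, 0, 0]]]}}

```text
t: 62.72
eef_pos: [280.9, -527.9, 174.7]
ee_rot: [-0.001, 0.62, 0.785, 0.001]
ft_force: [-0.5, -0.4, 0.2]
opening: 0.588
gripper_force: 0.0
```

```bash
python3 - <<'E'
from h import *
s=get_state();print(s["t"],s["eef_pos"])
f=shells();g=grab_frame("side")
a=f["color"][170:315,110:510];b=g["color"][220:420,200:380]
A=cv2.resize(a,None,fx=1.1,fy=1.1);A2=cv2.resize(f["color"][200:310,340:510],None,fx=2.5,fy=2.5);Bm=cv2.resize(b,None,fx=2,fy=2)
im=np.zeros((450,800,3),np.uint8);im[:A.shape[0],:A.shape[1]]=A;im[165:165+275,:425]=A2;im[:400,440:800]=Bm
cv2.imwrite("pics/z2.png",im[:,:,::-1])
E
```

```text
62.725 [ 280.92117797 -527.88932718  174.73097122]
```

View pics/z2.png

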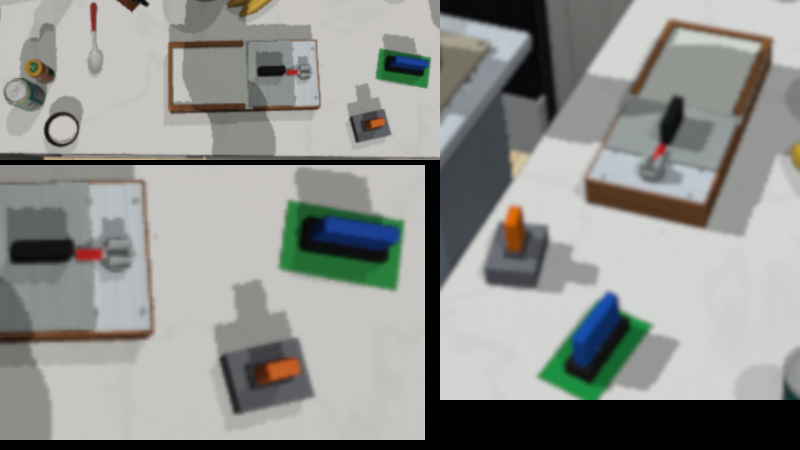

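The final view shows the board empty, the lid seated with the tongue over it, the key upright in its stand and the scraper upright on the mat. The other items haven't moved. Handing in.

```bash
python3 -c "
from cell import *
print(finish_job())"
```

```text
the job is handed in; nothing more can be done
None
```

The job is handed in, with no verdict shown: all five shells are in the well, the lid is seated and locked, the scraper is upright on its mat and the key is upright in its stand, at about 63 s on the robot's clock.

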